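# Trip the ski clamp and hold its sprung jaw open at the mark

### The job

Open the ski clamp for a ski: swing the red-knobbed lever over to its stop so that it trips the catch, and let the lever spring back while the jaw is still shut. Then take the black T-grip and pull the sprung jaw out until its white pointer stands on the green band, and finish while still holding it there; leave the other gear on the bench where it is.

Things in the scene. Friction and masses are not known exactly. Their poses are not given: they have to be found in the camera images.
- clamp: blue ski clamp bolted flat to the bench, base plate 240 x 230 x 12 mm (x -110 to 130, y -95 to 135 in its own frame). Origin on the bench surface under the jaw's line of travel; own -x axis is the direction in which the jaw is pulled out (roughly to the robot), own +y is the side with the lever, z up. A fixed jaw 70 mm high stands at the far end (x 88 to 120); at y -89 to -55 a black scale rail, top 34 mm high, runs along x
- lever (a joint): red-knobbed trip lever, rad: 0 = at rest, leaning 0.45 rad to the clamp's +y; 0.9 = at its stop, leaning 0.45 rad to -y. Positive = the knob swings to the clamp's -y, about an axle along the clamp's x. A spring (0.2 N m at rest, 0.65 N m at the stop, about 7 N at the knob) brings it back when let go
- lever_pivot (a point): point on the lever's axle, 50 mm above the bench; at clamp x 18, y 110 mm
- lever_knob (a point): centre of the red ball, 26 mm across, 90 mm from the axle; moves with the lever. The lever's shank is an 8 mm steel bar; the ball is the highest thing near it (the axle's cheeks end 62 mm above the bench)
- catch (a joint): small steel catch, m: 0 = it blocks the jaw, from 0.012 the jaw is free. The lever's tail pushes it about 0.02 towards +y as the lever reaches its stop, and it stays there
- jaw: sprung sliding jaw with its T-grip, one piece; axes and (when shut) origin as the clamp's, so its x in the clamp's frame is minus the distance pulled out: 0 = shut, -95 mm = end of travel. Before the catch is tripped it moves only some 2 mm. The spring pulls it shut with 3.6 N at 0, growing by 1.2 N per 10 mm, plus slight friction. Blue jaw block 30 mm long, 70 wide, top 56 mm above the bench; from it a steel rod (14 mm thick, 36 mm up) leads to the black rubber T-grip
- grip_center (a point): centre of the black T-grip's bar, 80 mm above the bench, 60 mm from the jaw's origin along -x. The bar lies along the clamp's y, 64 mm long, 20 mm thick along x, from 65 to 95 mm above the bench, on a 14 x 22 mm neck, with open space before it and 80 mm behind it to the jaw block; moves with the jaw
- pointer (a point): tip of the white pointer (4 mm wide) that the jaw carries over the black scale rail, 36 mm above the bench; moves with the jaw
- mark: green band across the black scale rail, 12 mm wide along the clamp's x, 36 mm long across; axes as the clamp's; origin at the middle of the band, on top of the rail. It lies where the pointer comes when the jaw is pulled out by 45 to 75 mm
- jar: frosted plastic jar with white twist lid, 84 mm across, 112 mm high; origin under its centre. Leave alone
- crampon: grey crampon lying points down, 160 x 80 x 58 mm; origin on the bench under its middle. Leave alone
- shovel_grip: orange plastic D-shaped shovel grip lying flat, 157 x 126 x 28 mm; origin on the bench under the fork of its D. Leave alone
- multitool: folded steel multi-tool, 127 x 28 x 20 mm, lying flat; origin under its middle. Leave alone
- headlamp: black headlamp with a stiff headband, 133 x 108 x 42 mm; origin under the lamp. Leave alone
- flask: green drinking flask with black cap, standing, 72 mm across, 170 mm high; origin under its centre. Leave alone

How it is judged (in metres and radians):
On the way, in this order (a step that is already met when the one before it is completed fails the run):
1. the lever is swung over to its stop with the jaw still shut (value of joint lever above 0.82 rad and value of joint catch above 0.012 m and x of jaw in the frame of clamp above -0.01 m), for 0.05 s.
2. the lever has sprung back with the jaw still shut (value of joint lever below 0.08 rad and x of jaw in the frame of clamp above -0.01 m), for 0.1 s.
3. the jaw is pulled out to the green band and held by the grip (x of pointer in the frame of mark between -0.007 and 0.007 m and contact force between the fingers and jaw above 2 N), for 0.4 s.
At the end, for the whole second after the job is handed in: The pointer's middle stands within 7 mm of the green band's middle (the pointer touches or covers the 12 mm band), the jaw at rest (under 10 mm/s), the fingers still holding the jaw by its T-grip with over 2 N, and the lever back at rest (under 0.08 rad); through the last second (all of step 3 and linear speed of jaw below 0.01 m/s and value of joint lever below 0.08 rad); the arm keeps its last pose, push and grip.
It fails at once if other gear on the bench is shifted by more than 20 mm (distance of any of jar, crampon, shovel_grip, multitool, headlamp, flask from where it was at the start of the episode above 0.02 m).
It also fails if it takes over 51 s, if anything falls off the work surface, if the arm or the gripper's body presses on something with over 40 N, if the wrist force passes 120 N, or if a joint passes its speed limit or range.

### The arm

A 6-joint arm with a two-finger parallel gripper is mounted at the origin on the work surface. World frame = base frame: x ahead of the robot, y to its left, z up, the work surface at z = 0. Lengths are in m, angles in degrees, forces in N, time in s.
With the tool pointing down it reaches from about 0.4 to 0.825 m from the base axis. Payload 7 kg.
Tool frame: the origin (TCP) lies midway between the tips of the shut fingers; the grasp point (between the pads) lies 19 mm behind it; z points along the fingers, y is the line along which they close (so a half turn about z gives the same grasp; the last joint's range is limited). The gripper opens to 88 mm and grips with 3 to 60 N. Pads are 19 mm wide; open, the fingers measure 130 mm over their backs; the gripper's body (78 mm by 193 mm) begins 47 mm behind the grasp point.
Start: joints at [-53.566, 20.546, 0.682, 0, -70.136, -16.507], TCP at [0.23, -0.635, 0.227] pointing down, gripper open.
Joint ranges: [-176.03, 176.03], [-82.01, 121.73], [-58.28, 71.71], [-173.87, 95.51], [-174.79, -0.11], [-173.66, 173.66]. Speed limits (degrees/s): [136.94, 136.94, 172.46, 180, 180, 180].

### API

Orientations are given as [roll, pitch, yaw] about the fixed x, y, z axes, in that order (R = Rz(yaw) Ry(pitch) Rx(roll)).
In Python, from plant import r, eyes, workorder gives the robot as it stands.
- The arm moves only by the tool step_arm, never from a script. Its argument "plan" is a list of rows, each a list of 5 numbers: the shift along the tool's x, y, z each as a share of 25 cm, from -1 to 1, then the turn about the tool's z as a share of 60 degrees, from -1 to 1, then the finger opening in mm, from 0 to 87.6. In form: [[x, y, z, turn, jaw], ...]. A call has 1 to 12 rows; each row is the pose to reach, as a shift and turn from the pose commanded when the call began, along the tool's axes at that moment; what a row does not reach only later rows make up. A row lasts 1/12 s, in which the tool goes at most 41.7 mm and 7.16 degrees, less where a joint would pass 70% of its speed; a pose out of reach is approached as far as the arm can. A call with a number of a shift or a turn outside -1 to 1 is refused whole. A call with a gripper value outside its range is refused whole. The fingers move at their own pace and stop on an object; "newtons" is the grip in N (left out, the last holds). Time passes only in rows, so rows that repeat a pose let the fingers close. It gives the time, the measured TCP pose, the force, the opening and the grip force at its end, in the units of the state.
- r.get_state(): the state, without advancing time (a new reading comes with each control period).
- eyes.capture(name): name is "scene" or "top" or "wrist"; returns the picture (384x512x3 uint8, red, green, blue); there is no depth.
- eyes.camera_model(name): a dict with "fov_y" (degrees; the focal length in pixels is half the picture's height over the tangent of half this angle, whatever the lens; pixels are square), "cx", "cy" (the principal point, pixels), "world_to_cam" (4x4, takes a point from world to camera coordinates); the wrist camera has in their place "hand_eye" (4x4, takes a point from camera to tool coordinates, whose origin is the TCP and whose axes are the flange's). Camera axes: x right, y up, looking along -z (the intrinsics and any distortion apply to the point x, -y, -z); pixel columns grow to the right and rows downward; lengths in m; the calibration is good to about 2 mm. A picture is of the moment at which its call begins: read the wrist's pose just before it. camera_model takes no time and is no camera call.
- workorder.close_job(): hands the job in; it is judged then, once.
The state is a dict: "time_s": time; "joints": joint angles; "qd": joint speeds; "joint_torque": joint torques, N m; "tcp_pos": TCP position; "eef_rot": TCP orientation; "contact_force": force on the tool from outside, world axes, zero at the start; "moment": the same for the moment, N m; "gripper_width": finger opening in m; "gripper_force": force on a finger pad.
Only numpy, scipy, OpenCV 4.12 (cv2) and the standard library are available. Lean on these libraries where they do the work, as an engineer would, in place of code of your own. Each camera call takes 0.05 s, during which the arm holds its last target. There are 200 camera calls.

## Working session

There is one attempt and no reset: what is moved stays moved. The work goes in short steps, Python scripts to look and compute and a tool call to move; the robot and the scene stay as the last step left them, time stands still between calls to the robot, and variables do not carry over. Pictures are saved under pics/ and viewed, at most 10 in all, crops included, and the job is handed in when it is done.

Besides the shell and the picture viewer there is one more tool, called after "Emit:" in YAML: its name, and indented under it one key for each argument. step_arm: Moves the arm, as the interface text tells. Its arguments: {"type":"object","properties":{"plan":{"type":"array"},"newtons":{"type":"number"}},"required":["plan"]}

```bash
ls; mkdir -p pics; python3 - <<'E'
from plant import r, eyes, workorder
import cv2,numpy as np
for n in("scene","top"):
    im=eyes.capture(n); cv2.imwrite(f"pics/{n}0.png",im[:,:,::-1])
    m=eyes.camera_model(n); print(n,m)
print(eyes.camera_model("wrist")); print(r.get_state())
E
```

```text
pics
scene {'fov_y': 44.8993811457421, 'cx': 256.21660178989026, 'cy': 192.09688983163198, 'world_to_cam': array([[ 0.1597333 ,  0.98702374,  0.0164135 , -0.09514732],
       [-0.75500702,  0.1114398 ,  0.64617766,  0.29902087],
       [ 0.63596357, -0.1156084 ,  0.76301051, -1.80640922],
       [ 0.        ,  0.        ,  0.        ,  1.        ]])}
top {'fov_y': 48.762915867197506, 'cx': 255.31892793083745, 'cy': 197.77706707721828, 'world_to_cam': array([[ 0.0189625 , -0.99958304,  0.02177552, -0.0255455 ],
       [ 0.99521448,  0.02095876,  0.09544043, -0.50078126],
       [-0.09585702,  0.01986153,  0.99519694, -1.61653473],
       [ 0.        ,  0.        ,  0.        ,  1.        ]])}
{'fov_y': 68.94854122225763, 'cx': 254.9555452458529, 'cy': 191.38193737076904, 'hand_eye': array([[-3.70617082e-04,  9.67314151e-01,  2.53580748e-01,
         6.78458576e-02],
       [ 9.99999903e-01,  4.19217652e-04, -1.37621334e-04,
        -1.16227380e-03],
       [-2.39428590e-04,  2.53580672e-01, -9.67314212e-01,
        -1.57946980e-01],
       [ 0.00000000e+00,  0.00000000e+00,  0.00000000e+00,
         1.00000000e+00]])}
{'time_s': 0.1, 'joints': array([-5.35656445e+01,  2.05872737e+01,  6.39235578e-01, -1.74102797e-02,
       -7.01363993e+01, -1.65083169e+01]), 'qd': array([ 0.04804294, -0.13442777,  0.12632819, -0.0144442 ,  0.02739365,
        0.00635035]), 'joint_torque': array([-9.43532068e-04, -5.84161413e+01,  2.93751866e+01,  7.01546922e+00,
        1.01580354e-02, -8.15697581e-05]), 'tcp_pos': array([ 0.22988288, -0.63418174,  0.22571967]), 'eef_rot': array([ 1.79914392e+02, -8.30242333e-03, -1.60079883e+02]), 'contact_force': array([-0.30696533, -0.19627298, -0.60117889]), 'moment': array([-0.02111254,  0.01522598,  0.02375765]), 'gripper_force': 0.0, 'gripper_width': 0.08780113864511332}
```

View pics/scene0.png

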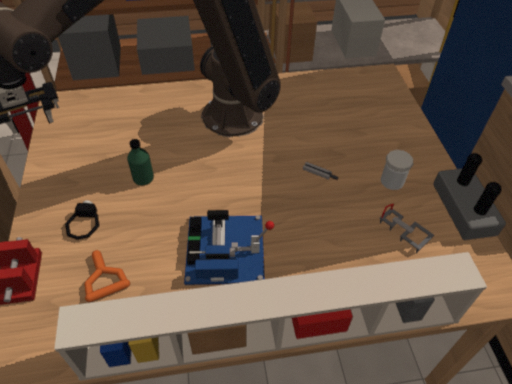

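View pics/top0.png

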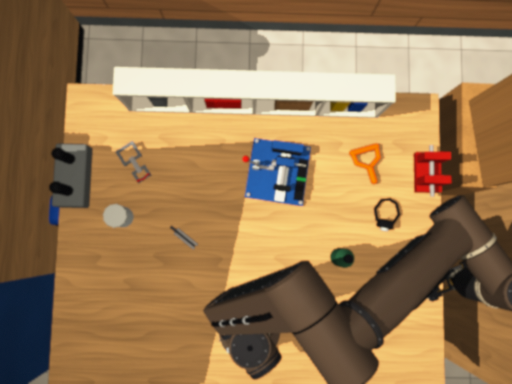

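The scene view shows the clamp around (225,248), with the red knob at (269,225), the black T-grip at (217,215) and the green band at about (195,237). In the top view the clamp is at (278,172), the knob at (246,158) and the flask at (342,257). I'll get rough positions from these two views, then use the wrist camera.

```bash
cat > h.py <<'E'
import numpy as np, cv2
from scipy.spatial.transform import Rotation as R
from plant import r, eyes, workorder
def K(m): f=192/np.tan(np.radians(m['fov_y']/2)); return f,m['cx'],m['cy']
def w2c(name,st=None):
    m=eyes.camera_model(name)
    if name!='wrist': return m['world_to_cam']
    T=np.eye(4);T[:3,:3]=R.from_euler('xyz',st['eef_rot'],degrees=True).as_matrix();T[:3,3]=st['tcp_pos']
    return np.linalg.inv(T@m['hand_eye'])
def proj(W,m,p):
    f,cx,cy=K(m);c=W[:3,:3]@np.asarray(p)+W[:3,3]
    return np.array([cx+f*c[0]/-c[2],cy-f*c[1]/-c[2]])
def ray(W,m,px):
    f,cx,cy=K(m);d=np.array([(px[0]-cx)/f,-(px[1]-cy)/f,-1.])
    Ri=W[:3,:3].T;d=Ri@d;return -Ri@W[:3,3],d/np.linalg.norm(d)
def tri(obs): # list of (W,m,px)
    A=np.zeros((3,3));b=np.zeros(3);rs=[ray(*o) for o in obs]
    for o,d in rs:
        P=np.eye(3)-np.outer(d,d);A+=P;b+=P@o
    x=np.linalg.solve(A,b)
    return x,[np.linalg.norm((np.eye(3)-np.outer(d,d))@(x-o)) for o,d in rs]
def atz(W,m,px,z):
    o,d=ray(W,m,px);return o+d*(z-o[2])/d[2]
E
python3 - <<'E'
from h import *
M={n:eyes.camera_model(n) for n in('scene','top')};W={n:w2c(n) for n in M}
def t(a,b):
    x,e=tri([(W['scene'],M['scene'],a),(W['top'],M['top'],b)]);print(x.round(4),np.round(e,4))
im={n:cv2.imread(f'pics/{n}0.png').astype(int) for n in M}
c={}
for n,box in(('scene',(210,240,255,285)),('top',(145,170,235,258))):
    s=im[n][box[0]:box[1],box[2]:box[3]];mk=(s[...,2]>130)&(s[...,1]<80)&(s[...,0]<80)
    v,u=np.nonzero(mk);c[n]=(u.mean()+box[2],v.mean()+box[0]);print(n,c[n],len(u))
t(c['scene'],c['top'])
for p in [(258,139),(309,143),(303,206),(247,199)]:print(atz(W['top'],M['top'],p,0.012).round(3))
print('flask',atz(W['top'],M['top'],(342,257),0.17))
E
```

```text
scene (np.float64(270.4117647058824), np.float64(223.3235294117647)) 34
top (np.float64(245.77142857142857), np.float64(158.57142857142858)) 35
[0.6335 0.028  0.1372] [0.0039 0.0039]
[ 0.736 -0.022  0.012]
[ 0.725 -0.224  0.012]
[ 0.474 -0.203  0.012]
[0.497 0.017 0.012]
flask [ 0.28556764 -0.31961451  0.17      ]
```

Emit:
step_arm:
  plan:
    - [0, 0, -0.2, 0, 60]
    - [0, 0, -0.44, 0, 40]
    - [-0.15, 0.1, -0.44, 0, 20]
    - [-0.3, 0.2, -0.44, 0, 0]
    - [-0.45, 0.3, -0.44, 0, 0]
    - [-0.6, 0.4, -0.44, 0, 0]
    - [-0.75, 0.5, -0.44, 0, 0]
    - [-0.9, 0.6, -0.44, 0, 0]
    - [-1, 0.7, -0.44, 0, 0]
    - [-1, 0.7, -0.44, 0, 0]

```text
time_s: 0.93
tcp_pos: [0.4069, -0.3815, 0.3364]
eef_rot: [180.0, 0.0, -160.0]
contact_force: [-0.4, -0.7, 0.0]
gripper_width: 0.0264
gripper_force: 0.0
```

Emit:
step_arm:
  plan:
    - [-0.15, 0.1, 0, -0.1, 0]
    - [-0.3, 0.2, 0, -0.2, 0]
    - [-0.45, 0.3, 0, -0.3, 0]
    - [-0.6, 0.4, 0, -0.4, 0]
    - [-0.75, 0.5, 0, -0.5, 0]
    - [-0.9, 0.6, 0, -0.6, 0]
    - [-1, 0.7, 0, -0.7, 0]
    - [-1, 0.7, 0, -0.8, 0]
    - [-1, 0.7, 0, -0.9, 0]
    - [-1, 0.7, 0, -1, 0]
    - [-1, 0.7, 0, -1, 0]
    - [-1, 0.7, 0, -1, 0]

```text
time_s: 1.93
tcp_pos: [0.5807, -0.135, 0.3362]
eef_rot: [180.0, -0.0, -100.2]
contact_force: [0.4, 0.5, -0.5]
gripper_width: 0.0008
gripper_force: 0.0
```

```bash
cat > snap.py <<'E'
import sys,pickle
from h import *
n=sys.argv[1]; st=r.get_state(); im=eyes.capture('wrist')
cv2.imwrite(f'pics/{n}.png',cv2.resize(im[:,:,::-1],(768,576),interpolation=cv2.INTER_CUBIC)); cv2.imwrite(f'pics/{n}_raw.png',im[:,:,::-1])
pickle.dump(st,open(f'pics/{n}.pkl','wb')); print(st['tcp_pos'],st['eef_rot'])
E
python3 snap.py w1
```

```text
[ 0.58067881 -0.13497849  0.33619051] [ 1.79959450e+02 -2.19655739e-03 -1.00249537e+02]
```

Emit:
step_arm:
  plan:
    - [0.15, 0.15, 0, 0, 0]
    - [0.3, 0.3, 0, 0, 0]
    - [0.4, 0.4, 0, 0, 0]
    - [0.4, 0.4, 0, 0, 0]
    - [0.4, 0.4, 0, 0, 0]

```text
time_s: 2.4
tcp_pos: [0.4618, -0.2181, 0.3377]
eef_rot: [-179.9, 0.0, -100.4]
contact_force: [-0.5, 0.9, -0.8]
gripper_width: 0.0001
gripper_force: 0.0
```

```bash
python3 snap.py w2
```

```text
[ 0.46178952 -0.21808256  0.33771791] [-1.79900723e+02  1.44372732e-03 -1.00414197e+02]
```

View pics/w1.png

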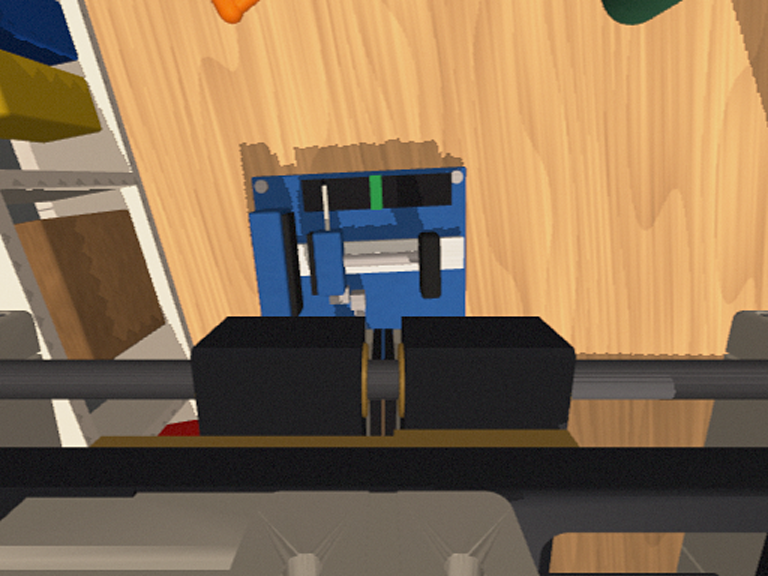

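View pics/w2.png

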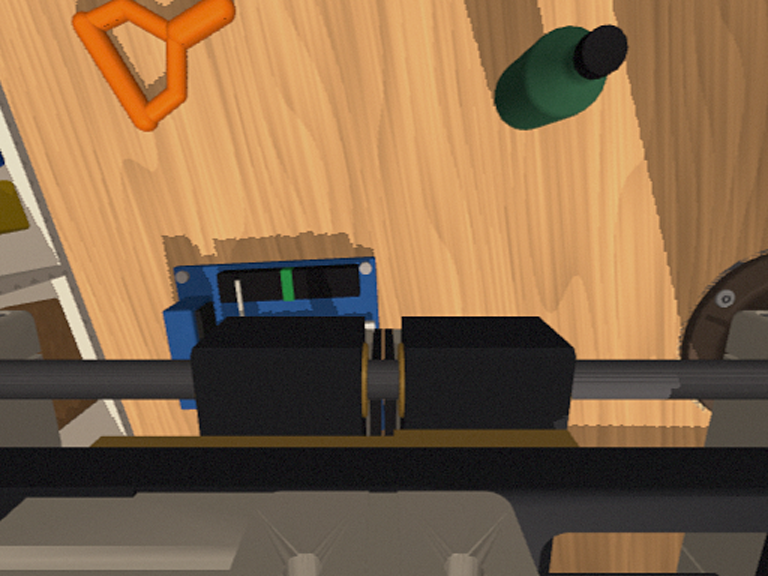

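w1 shows the T-grip bar at (430,265), the pointer at (325,205), the green band at (376,192), and the two near plate screws at (261,187) and (457,177) (2x-ish scaled pixels). The fingers hide the rest, and also hide most of the clamp in w2. I'll shift to the left of the clamp for the second view.

Emit:
step_arm:
  plan:
    - [-0.15, -0.1, 0, 0, 0]
    - [-0.3, -0.2, 0, 0, 0]
    - [-0.45, -0.3, 0, 0, 0]
    - [-0.6, -0.4, 0, 0, 0]
    - [-0.75, -0.4, 0, 0, 0]
    - [-0.9, -0.4, 0, 0, 0]
    - [-1, -0.4, 0, 0, 0]
    - [-1, -0.4, 0, 0, 0]

```text
time_s: 3.12
tcp_pos: [0.6085, 0.0179, 0.335]
eef_rot: [179.9, 0.0, -100.0]
contact_force: [0.8, 0.0, 0.5]
gripper_width: 0.0006
gripper_force: 0.0
```

Emit:
step_arm:
  plan:
    - [-0.15, 0, 0, 0, 0]
    - [-0.3, 0, 0, 0, 0]
    - [-0.4, 0, 0, 0, 0]
    - [-0.4, 0, 0, 0, 0]
    - [-0.4, 0, 0, 0, 0]

```text
time_s: 3.53
tcp_pos: [0.6249, 0.1128, 0.3355]
eef_rot: [179.9, -0.0, -100.0]
contact_force: [0.4, -0.9, -0.4]
gripper_width: 0.0007
gripper_force: 0.0
```

```bash
python3 snap.py w3
```

```text
[0.62488821 0.11283705 0.335539  ] [ 1.79934090e+02 -4.32713868e-02 -1.00033873e+02]
```

View pics/w3.png

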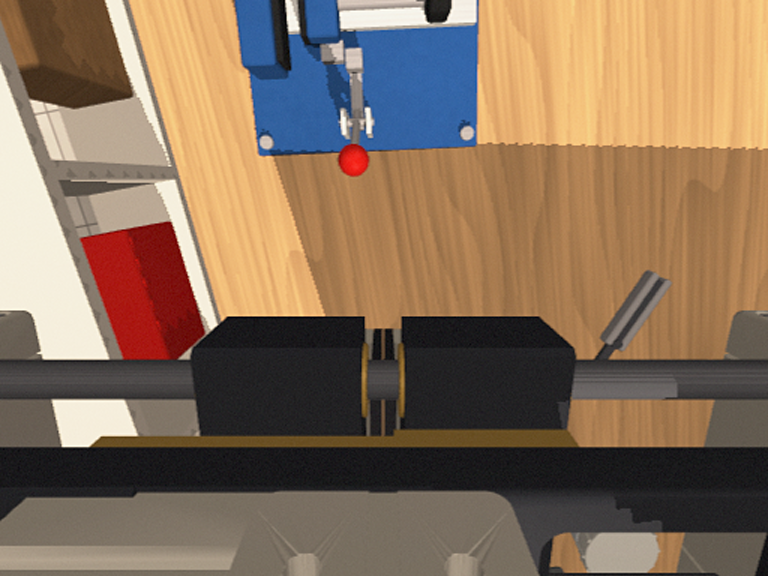

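w3 shows the red knob at (353,160) and the far-side plate screws at (266,143) and (466,133). One in-between view will pair with both w1 and w3.

Emit:
step_arm:
  plan:
    - [0.15, 0, 0, 0, 0]
    - [0.28, 0, 0, 0, 0]
    - [0.28, 0, 0, 0, 0]
    - [0.28, 0, 0, 0, 0]

```text
time_s: 3.92
tcp_pos: [0.612, 0.0397, 0.3372]
eef_rot: [-179.9, 0.0, -100.3]
contact_force: [0.1, 0.0, -0.0]
gripper_width: 0.0005
gripper_force: 0.0
```

```bash
python3 snap.py w4
```

```text
[0.61204287 0.03968819 0.33721626] [-1.79949267e+02  1.86958411e-02 -1.00304528e+02]
```

View pics/w4.png

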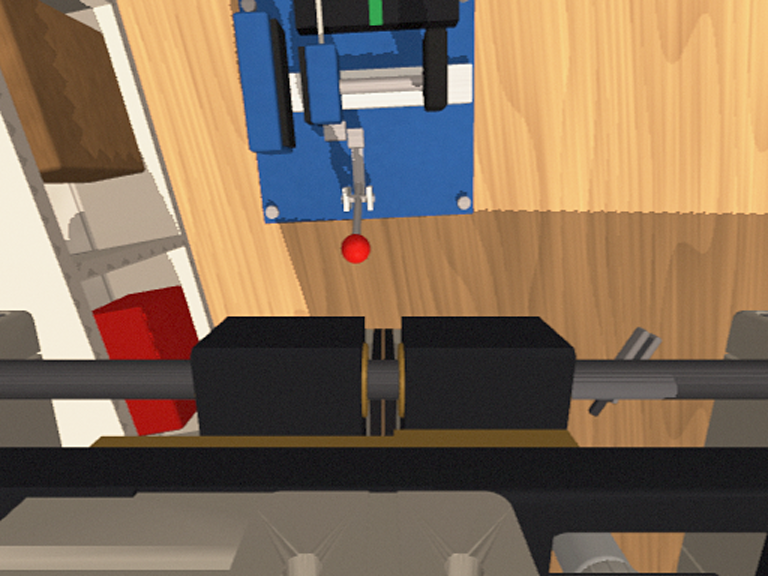

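w4 shows the knob at (355,249), the T-grip bar from (424,28) to (447,110), and the left plate corners at (265,222) and (474,213). I'll fit the clamp pose from all the views and check the heights independently by triangulation.

```bash
cat > fit.py <<'E'
from h import *
import pickle
from scipy.optimize import least_squares
m=eyes.camera_model('wrist');S={n:w2c('wrist',pickle.load(open(f'pics/{n}.pkl','rb'))) for n in('w1','w3','w4')}
q=lambda u,v:np.array([(u+.5)/1.5-.5,(v+.5)/1.5-.5])
def red(n):
    s=cv2.imread(f'pics/{n}_raw.png').astype(int)[80:190,200:280];v,u=np.nonzero((s[...,2]>120)&(s[...,1]<70)&(s[...,0]<70));return np.array([u.mean()+200,v.mean()+80])
k3,k4=red('w3'),red('w4')
print('knob',tri([(S['w3'],m,k3),(S['w4'],m,k4)]))
print('grip blob',tri([(S['w1'],m,q(430,265)),(S['w4'],m,q(435,69))]))
print('pointer root',tri([(S['w1'],m,q(327,230)),(S['w4'],m,q(320,42))]))
obs=[('w1',(130,-95,12),q(252,178)),('w1',(-110,-95,12),q(466,167)),('w4',(130,135,12),q(265,222)),('w4',(-110,135,12),q(474,213)),
('w3',(130,135,12),q(259,155)),('w3',(-110,135,12),q(477,146)),('w3',(18,149.2,131),k3),('w4',(18,149.2,131),k4),('w1',(-60,0,85),q(430,265)),('w4',(-60,0,85),q(435,69))]
def cl(p,c): c=np.array(c)/1e3;return np.r_[p[:2]+R.from_euler('z',p[2]).as_matrix()[:2,:2]@c[:2],c[2]]
res=lambda p:np.concatenate([proj(S[n],m,cl(p,c))-x for n,c,x in obs])
if __name__=='__main__':
    f=least_squares(res,[.6,-.13,-.13],loss='soft_l1');p=f.x
    print(p[:2],np.degrees(p[2]));print(res(p).reshape(-1,2).round(1).tolist())
    for n,c in dict(knob=(18,149.2,131),knob_stop=(18,110-39.2,131),grip=(-60,0,80)).items():print(n,cl(p,c).round(4))
    Ci=lambda w:R.from_euler('z',-p[2]).as_matrix()[:2,:2]@(w[:2]-p[:2])
    print('band',Ci(atz(S['w1'],m,q(376,192),.034)),'pointer',Ci(atz(S['w1'],m,q(325,192),.036)))
    print('tri knob in clamp',Ci(tri([(S['w3'],m,k3),(S['w4'],m,k4)])[0]))
E
python3 fit.py
```

```text
knob (array([0.63494803, 0.02659705, 0.13076932]), [np.float64(6.150691479290865e-05), np.float64(6.150691479275945e-05)])
grip blob (array([ 0.53786773, -0.11148125,  0.08486513]), [np.float64(0.0002490062203340606), np.float64(0.000249006220334198)])
pointer root (array([ 0.63643253, -0.16062324,  0.05211444]), [np.float64(0.00038165454459578724), np.float64(0.0003816545445956259)])
[ 0.59698221 -0.11882691] -7.593548213029391
[[-1.1, -1.2], [0.4, -0.8], [-0.7, 1.0], [-0.1, 0.3], [-0.7, 0.2], [0.1, -0.4], [0.3, 0.0], [0.4, 0.0], [0.1, 0.4], [0.5, 0.4]]
knob [0.6345 0.0267 0.131 ]
knob_stop [ 0.6242 -0.051   0.131 ]
grip [ 0.5375 -0.1109  0.08  ]
band [-0.00891533 -0.07215445] pointer [ 0.04533563 -0.07475882]
tri knob in clamp [0.01841585 0.14916564]
```

The fit agrees to about 1 px, the heights match, and the pull needed is about 54 mm. I'll move down beside the knob on its +y side.

Emit:
step_arm:
  plan:
    - [-0.16, -0.09, 0, -0.04, 0]
    - [-0.16, -0.09, 0, -0.04, 0]
    - [-0.16, -0.09, 0.15, -0.04, 0]
    - [-0.16, -0.09, 0.3, -0.04, 0]
    - [-0.16, -0.09, 0.45, -0.04, 0]
    - [-0.16, -0.09, 0.6, -0.04, 0]
    - [-0.16, -0.09, 0.72, -0.04, 0]
    - [-0.16, -0.09, 0.8, -0.04, 0]
    - [-0.16, -0.09, 0.86, -0.04, 0]
    - [-0.16, -0.09, 0.86, -0.04, 0]
    - [-0.16, -0.09, 0.86, -0.04, 0]

```text
time_s: 4.88
tcp_pos: [0.6413, 0.0777, 0.121]
eef_rot: [179.9, -0.1, -97.7]
contact_force: [1.3, -0.5, 0.6]
gripper_width: 0.0005
gripper_force: 0.0
```

```bash
cat > where.py <<'E'
from fit import *
p=least_squares(res,[.6,-.13,-.13],loss='soft_l1').x
s=r.get_state();Rc=R.from_euler('z',-p[2]).as_matrix()
d=s['tcp_pos']-np.r_[p[:2],0]
print('clamp mm',(Rc@d*1e3).round(1),'F',(Rc@s['contact_force']).round(1),s['eef_rot'].round(2),'t',s['time_s'],'w',s['gripper_width'],'gf',s['gripper_force'])
E
python3 where.py|tail -1
```

```text
clamp mm [ 18.  200.7 121. ] F [ 1.4 -0.3  0.6] [ 1.7992e+02 -6.0000e-02 -9.7670e+01] t 4.8833 w 0.0005416139262987482 gf 0.0
```

Emit:
step_arm:
  plan:
    - [0.06, 0, 0, 0, 0]
    - [0.1, 0, 0, 0, 0]
    - [0.14, 0, 0, 0, 0]
    - [0.18, 0, 0, 0, 0]
    - [0.22, 0, 0, 0, 0]
    - [0.26, 0, 0, 0, 0]
    - [0.29, 0, 0, 0, 0]
    - [0.32, 0, 0, 0, 0]
    - [0.35, 0, 0, 0, 0]
    - [0.38, 0, 0, 0, 0]
    - [0.38, 0, 0, 0, 0]
    - [0.38, 0, 0, 0, 0]

```text
time_s: 5.88
tcp_pos: [0.63, -0.0163, 0.1232]
eef_rot: [-179.8, 0.1, -97.7]
contact_force: [1.6, 5.9, 1.9]
gripper_width: 0.0005
gripper_force: 3.0
```

```bash
python3 where.py|tail -1
```

```text
clamp mm [ 19.2 106.  123.2] F [0.8 6.  1.9] [-1.7979e+02  1.4000e-01 -9.7720e+01] t 5.8833 w 0.0005088975833904805 gf 2.998339484911412
```

Emit:
step_arm:
  plan:
    - [0.012, 0, 0, 0, 0]
    - [0.024, 0, 0, 0, 0]
    - [0.036, 0, 0, 0, 0]
    - [0.048, 0, 0, 0, 0]
    - [0.048, 0, 0, 0, 0]
    - [0.048, 0, 0, 0, 0]

```text
time_s: 6.38
tcp_pos: [0.6278, -0.027, 0.1216]
eef_rot: [-179.9, 0.2, -97.7]
contact_force: [2.2, 9.1, -7.5]
gripper_width: 0.0001
gripper_force: 5.2
```

```bash
python3 where.py|tail -1
```

```text
clamp mm [ 18.5  95.2 121.6] F [ 1.   9.3 -7.5] [-179.89    0.2   -97.72] t 6.3833 w 6.852506860512592e-05 gf 5.222322225890821
```

Emit:
step_arm:
  plan:
    - [0.01, 0, 0, 0, 0]
    - [0.02, 0, 0, 0, 0]
    - [0.02, 0, 0, 0, 0]
    - [0.02, 0, 0, 0, 0]

```text
time_s: 6.72
tcp_pos: [0.6277, -0.0287, 0.1213]
eef_rot: [-179.8, 0.4, -97.7]
contact_force: [2.5, 22.8, -7.5]
gripper_width: 0.0004
gripper_force: 11.7
```

```bash
python3 where.py|tail -1
```

```text
clamp mm [ 18.6  93.4 121.3] F [-0.6 22.9 -7.5] [-179.84    0.43  -97.7 ] t 6.7167 w 0.00035245480054278005 gf 11.724757701158524
```

The force jumped to 23 N, so the lever is at its stop. I'll back off and let it spring back.

Emit:
step_arm:
  plan:
    - [-0.06, 0, 0, 0, 0]
    - [-0.12, 0, 0, 0, 0]
    - [-0.18, 0, 0, 0, 0]
    - [-0.24, 0, 0, 0, 0]
    - [-0.3, 0, 0, 0, 0]
    - [-0.36, 0, 0, 0, 0]
    - [-0.42, 0, 0, 0, 0]
    - [-0.45, 0, -0.1, 0, 0]
    - [-0.45, 0, -0.25, 0, 0]
    - [-0.45, 0, -0.4, 0, 0]
    - [-0.45, 0, -0.6, 0, 0]
    - [-0.45, 0, -0.75, 0, 0]

```text
time_s: 7.72
tcp_pos: [0.6411, 0.0783, 0.3067]
eef_rot: [180.0, -0.1, -97.7]
contact_force: [1.9, 0.3, -0.5]
gripper_width: 0.0006
gripper_force: 0.0
```

```bash
python3 where.py|tail -1;python3 snap.py w5
```

```text
clamp mm [ 17.7 201.2 306.7] F [ 1.9  0.6 -0.5] [ 1.7996e+02 -6.0000e-02 -9.7670e+01] t 7.7167 w 0.0006339632606169552 gf 0.0
[0.6410669  0.07827461 0.3067211 ] [ 1.79964936e+02 -5.95712498e-02 -9.76678983e+01]
```

View pics/w5.png

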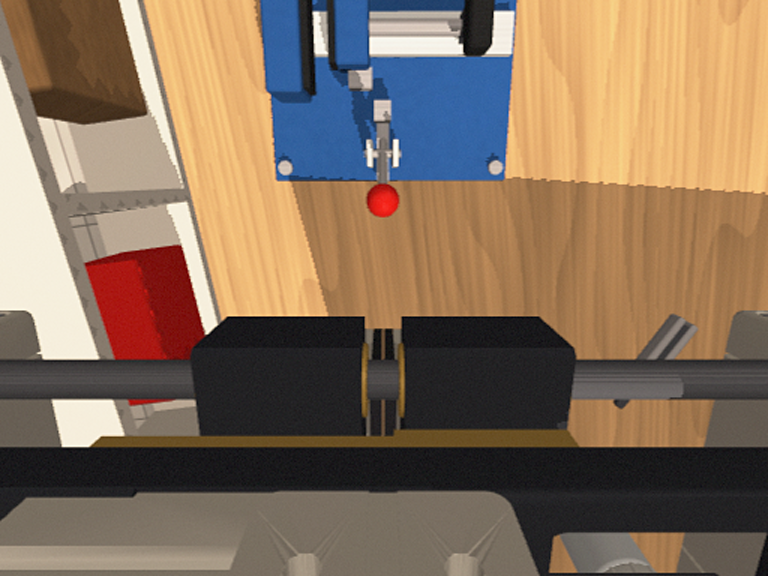

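The knob is back at its rest position at (382,200). The small steel catch block at (382,108) has shifted about 20 mm towards +y, so it has tripped. Next is the T-grip.

Emit:
step_arm:
  plan:
    - [0.15, 0.06, 0, 0, 70]
    - [0.3, 0.12, 0, 0, 70]
    - [0.45, 0.18, 0, 0, 70]
    - [0.6, 0.24, 0, 0, 70]
    - [0.75, 0.31, 0, 0, 70]
    - [0.805, 0.31, 0, 0, 70]
    - [0.805, 0.31, 0.1, 0, 70]
    - [0.805, 0.31, 0.25, 0, 70]
    - [0.805, 0.31, 0.4, 0, 70]
    - [0.805, 0.31, 0.55, 0, 70]
    - [0.805, 0.31, 0.6, 0, 70]
    - [0.805, 0.31, 0.6, 0, 70]

```text
time_s: 8.77
tcp_pos: [0.5354, -0.111, 0.1511]
eef_rot: [179.6, -0.1, -97.7]
contact_force: [0.2, 0.5, 0.3]
gripper_width: 0.0691
gripper_force: 0.0
```

```bash
python3 where.py|tail -1
```

```text
clamp mm [-62.1  -0.4 151.1] F [0.1 0.5 0.3] [ 1.7959e+02 -9.0000e-02 -9.7700e+01] t 8.7667 w 0.06910832968761801 gf 0.0
```

Emit:
step_arm:
  plan:
    - [0, -0.006, 0.1, 0, 70]
    - [0, -0.006, 0.2, 0, 70]
    - [0, -0.006, 0.28, 0, 70]
    - [0, -0.006, 0.35, 0, 70]
    - [0, -0.006, 0.35, 0, 70]
    - [0, -0.006, 0.35, 0, 40]
    - [0, -0.006, 0.35, 0, 20]
    - [0, -0.006, 0.35, 0, 5]
    - [0, -0.006, 0.35, 0, 5]
    - [0, -0.006, 0.35, 0, 5]
    - [0, -0.006, 0.35, 0, 5]
    - [0, -0.006, 0.35, 0, 5]
  newtons: 40

```text
time_s: 9.77
tcp_pos: [0.5395, -0.1112, 0.0678]
eef_rot: [-180.0, 0.0, -97.7]
contact_force: [-0.5, 0.0, -0.6]
gripper_width: 0.0288
gripper_force: 0.0
```

```bash
python3 where.py|tail -1
```

```text
clamp mm [-58.   -0.1  67.8] F [-0.5 -0.  -0.6] [-1.7996e+02  1.0000e-02 -9.7670e+01] t 9.7667 w 0.028782193211687703 gf 0.0
```

Emit:
step_arm:
  plan:
    - [0, 0.004, 0.016, 0, 5]
    - [0, 0.004, 0.016, 0, 5]
    - [0, 0.004, 0.016, 0, 5]
    - [0, 0.004, 0.016, 0, 5]
    - [0, 0.004, 0.016, 0, 5]
    - [0, 0.004, 0.016, 0, 5]

```text
time_s: 10.27
tcp_pos: [0.5374, -0.1111, 0.0629]
eef_rot: [179.9, -0.0, -97.7]
contact_force: [-4.5, 0.5, 0.2]
gripper_width: 0.0198
gripper_force: 40.0
```

```bash
python3 where.py|tail -1
```

```text
clamp mm [-60.   -0.2  62.9] F [-4.6 -0.1  0.2] [ 1.799e+02 -1.000e-02 -9.769e+01] t 10.2667 w 0.019805357841310246 gf 39.99951481819153
```

Emit:
step_arm:
  plan:
    - [0, 0.02, 0, 0, 5]
    - [0, 0.04, 0, 0, 5]
    - [0, 0.06, 0, 0, 5]
    - [0, 0.08, 0, 0, 5]
    - [0, 0.1, 0, 0, 5]
    - [0, 0.12, 0, 0, 5]
    - [0, 0.14, 0, 0, 5]
    - [0, 0.16, 0, 0, 5]
    - [0, 0.18, 0, 0, 5]
    - [0, 0.2, 0, 0, 5]
    - [0, 0.214, 0, 0, 5]
    - [0, 0.214, 0, 0, 5]

```text
time_s: 11.27
tcp_pos: [0.4864, -0.1042, 0.063]
eef_rot: [-179.8, 0.0, -97.7]
contact_force: [8.4, -7.1, -16.5]
gripper_width: 0.0198
gripper_force: 40.0
```

Emit:
step_arm:
  plan:
    - [0, 0, 0, 0, 5]
    - [0, 0, 0, 0, 5]
    - [0, 0, 0, 0, 5]
    - [0, 0, 0, 0, 5]

```text
time_s: 11.6
tcp_pos: [0.487, -0.1043, 0.063]
eef_rot: [-179.8, -0.0, -97.7]
contact_force: [7.7, -6.1, -14.9]
gripper_width: 0.0196
gripper_force: 40.0
```

```bash
python3 where.py|tail -1;python3 - <<'E'
from h import *
for n in('wrist','scene','top'): cv2.imwrite(f'pics/{n}6.png',eyes.capture(n)[:,:,::-1])
a=cv2.imread('pics/wrist6.png')[60:220,140:380]; b=cv2.imread('pics/scene6.png')[195:295,170:290]
cv2.imwrite('pics/f6.png',np.vstack([cv2.resize(a,(480,320),interpolation=cv2.INTER_CUBIC),cv2.resize(b,(480,280),interpolation=cv2.INTER_CUBIC)]))
E
```

```text
clamp mm [-1.109e+02 -1.000e-01  6.300e+01] F [  8.4  -5.  -14.9] [-179.83   -0.    -97.66] t 11.6 w 0.019646188241721305 gf 39.994590282440186
```

View pics/f6.png

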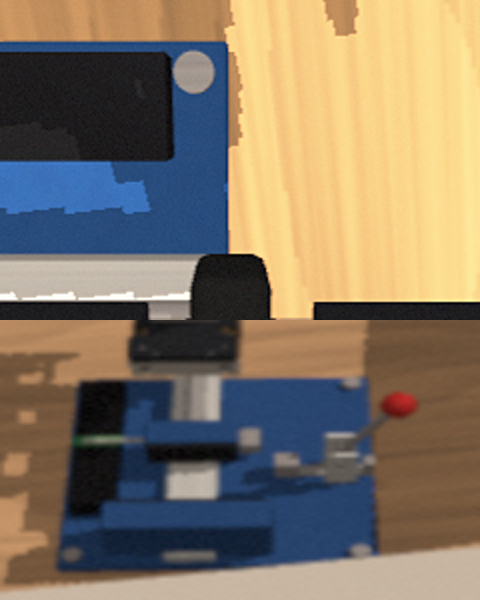

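The jaw is out, the pointer lies on the green band at (100,440) in the crop, and the lever is at rest. I'll measure the offset on the full wrist picture.

```bash
python3 - <<'E'
from h import *
a=cv2.imread('pics/wrist6.png')[55:165,0:240]
cv2.imwrite('pics/f7.png',cv2.resize(a,(720,330),interpolation=cv2.INTER_CUBIC))
E
```

```text
(no output)
```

View pics/f7.png

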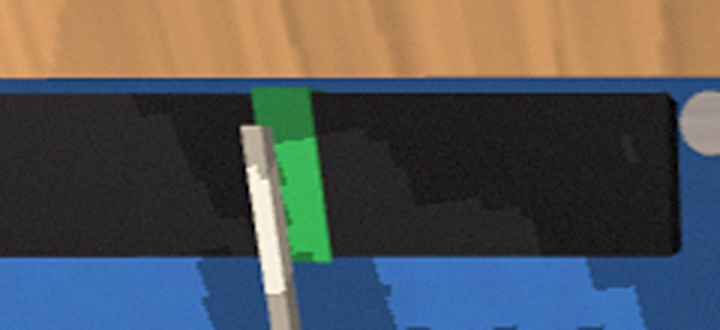

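The pointer tip at (256,127) is about 5 mm short of the band's middle at (286,127), less about 1 mm of parallax. I'll pull 4 mm more.

Emit:
step_arm:
  plan:
    - [0, 0.008, 0, 0, 5]
    - [0, 0.017, 0, 0, 5]
    - [0, 0.017, 0, 0, 5]
    - [0, 0.017, 0, 0, 5]
    - [0, 0.017, 0, 0, 5]
    - [0, 0.017, 0, 0, 5]
    - [0, 0.017, 0, 0, 5]
    - [0, 0.017, 0, 0, 5]

```text
time_s: 12.42
tcp_pos: [0.4829, -0.1038, 0.063]
eef_rot: [-179.8, -0.0, -97.7]
contact_force: [9.3, -7.0, -14.9]
gripper_width: 0.0199
gripper_force: 40.0
```

```bash
python3 where.py|tail -1; python3 - <<'E'
from h import *
a=eyes.capture('wrist')[:,:,::-1][55:165,0:240]
cv2.imwrite('pics/f8.png',cv2.resize(a,(720,330),interpolation=cv2.INTER_CUBIC))
E
```

```text
clamp mm [-1.151e+02 -1.000e-01  6.300e+01] F [ 10.1  -5.7 -14.9] [-179.83   -0.    -97.66] t 12.4167 w 0.019896005383113768 gf 39.99445617198944
```

View pics/f8.png

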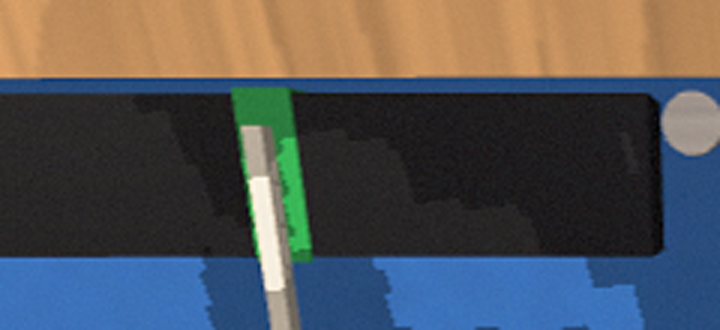

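The pointer tip at (256,127) now lies on the band, whose middle is at (266,127), so it is within about 1–2 mm. Everything is steady, so I'll hand in.

```bash
python3 -c "
from plant import workorder; print(workorder.close_job())"
```

```text
the job is handed in; nothing more can be done
None
```

I handed the job in at about 12.5 s: the lever tripped the catch and sprang back, and the T-grip is held at 40 N with the pointer about 1–2 mm from the middle of the green band; I got no verdict back.

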